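# Load and lock a culture cassette on the microscope stage clamp, then fit its amber filter

## Task

Lower the culture cassette with the green tab gently into the pocket of the stage clamp, tab towards the filter slot, until it sits fully home, and swing the red lever fully shut across it. Then take the amber filter (orange top) out of the sloping rack and slide it edgewise all the way down into the clamp's filter slot. Leave the other cassettes, filters, dishes and the bottle as they are.

Things in the scene. Friction and masses are not known exactly. Their poses are not given: they have to be found in the camera images.
- clamp: Stage clamp, fixed on a 10 mm thick white platform. Origin: underside, below the pocket's centre; z up, x from the lever to the filter slot. Base plate 8 mm thick (x -50 to 92, y -66 to 44 mm); grey pocket block 88 (x) x 62 (y), top 32 mm above the origin; black filter holder 26 (x) x 80 (y), centred at x = 72, top 44 mm above the origin.
- pocket (a point): Centre of the pocket's floor. The pocket is 67 (x) x 39 (y) x 20 mm deep with a 3 mm chamfer, sides along the clamp's x and y. The cassette's origin comes here, its tab towards the filter slot (cassette x along clamp x).
- slot (a point): Centre of the filter slot's floor, at clamp x = 72 mm. The slot is 11 (clamp x) x 59 (clamp y) x 30 mm deep with a 3 mm chamfer, straight down. The filter's origin comes here, its flat faces looking along clamp x (either face).
- lever (a joint): Locking lever, rad: 0 = shut (arm along clamp +y, across the cassette's front half); grows to 1.75 as it swings, level, counter-clockwise from above, to clamp -x. It stays where left. Red arm 88 mm long, 12 wide, 8 thick, underside 40.5 mm above the clamp's origin: 2.5 mm over a fully seated cassette block; a block not home stops it.
- lever_pivot (a point): Point on the lever's vertical hinge axis at the height of the arm's underside (clamp x -18, y -52 mm).
- lever_handle (a point): Centre of the top of the lever's upright red handle: cylinder 14 mm in diameter standing 34 mm above the arm at its tip, 88 mm from the pivot axis.
- cassette_green: Culture cassette with a green tab: light grey block 64 (x) x 36 (y) x 26 (z) mm; on it a green upright grip tab 28 (x) x 14 (y) x 40 (z) mm, centred 16 mm to +x of the block's middle (total height 66 mm). Origin: centre of the block's underside, z up. It stands on the white platform. This is the one to load.
- cassette_green_tab (a point): Centre of the top face of the green tab.
- filter_amber: Flat light filter with an orange top: black plate 56 (x) x 8 (y, thickness) x 90 (z) mm with a tinted window and a coloured grip band, the top 22 mm. Origin: centre of its bottom edge, z up along the plate. It starts in a slot of the sloping rack, its z leaning 30 degrees from vertical. Amber window: this is the one to fit.
- rack: Grey rack, fixed on the bench. Origin: underside centre, z up, front (-x) to the robot. Its top, 84 x 150 mm, slopes 30 degrees about y, low in front. Three slots 50 mm apart along y, each 58 (along the slope) x 10 (y) x 25 mm deep, square to the slope: the filters lean towards the robot, faces along rack y, 65 mm of each standing out.
- cassette_blue: Culture cassette with a blue tab: light grey block 64 (x) x 36 (y) x 26 (z) mm; on it a blue upright grip tab 28 (x) x 14 (y) x 40 (z) mm, centred 16 mm to +x of the block's middle (total height 66 mm). Origin: centre of the block's underside, z up. Bystander on the platform.
- cassette_yellow: Culture cassette with a yellow tab: light grey block 64 (x) x 36 (y) x 26 (z) mm; on it a yellow upright grip tab 28 (x) x 14 (y) x 40 (z) mm, centred 16 mm to +x of the block's middle (total height 66 mm). Origin: centre of the block's underside, z up. Bystander on the platform.
- filter_green: Flat light filter with a green top: black plate 56 (x) x 8 (y, thickness) x 90 (z) mm with a tinted window and a coloured grip band, the top 22 mm. Origin: centre of its bottom edge, z up along the plate. It starts in a slot of the sloping rack, its z leaning 30 degrees from vertical. Bystander in the rack.
- filter_grey: Flat light filter with a white top: black plate 56 (x) x 8 (y, thickness) x 90 (z) mm with a tinted window and a coloured grip band, the top 22 mm. Origin: centre of its bottom edge, z up along the plate. It starts in a slot of the sloping rack, its z leaning 30 degrees from vertical. Grey window. Bystander in the rack.
- dish_a: Covered culture dish, 60 mm in diameter, 15 mm high, origin underside centre. Bystander on the platform.
- dish_b: The same kind of dish. Bystander on the platform.
- probe_stand: Thermometer stand fixed on the bench between rack and clamp: black foot 40 mm in diameter, thin steel rod, white head 34 mm wide, 150 mm high in all. Origin underside centre. An obstacle: go round or over it.
- media_bottle: Green media bottle with a blue cap, 56 mm in diameter, 115 mm high, origin underside centre. Bystander on the bench.
Things that resemble listed ones, but are neither listed nor needed, are in the scene too. What is shaped like the filter_amber but blue is not meant.

How it is judged:
By the outcome, as a careful person would: the job done as asked, in the order asked, and still so for the second after the job is handed in, with the robot touching nothing.
It also fails if it takes over 64 s, if anything falls off the work surface, if the arm or the gripper's body presses on something with over 40 N, if the wrist force passes 120 N, or if a joint passes its speed limit or range.

## Robot

A 7-joint arm with a two-finger parallel gripper is mounted at the origin on the work surface. World frame = base frame: x ahead of the robot, y to its left, z up, the work surface at z = 0. Lengths are in m, angles in rad, forces in N, time in s.
With the tool pointing down it reaches from about 0.4 to 0.85 m from the base axis. Payload 6.9 kg.
Tool frame: the origin (TCP) lies midway between the tips of the shut fingers; the grasp point (between the pads) lies behind it (ctrl.pinch_z is the z of the grasp point in the tool frame, in m); z points along the fingers, y is the line along which they close (so a half turn about z gives the same grasp; the last joint's range is limited). The gripper opens to 85 mm and grips with 20 to 120 N. Pads are 22 mm wide; open, the fingers measure 114 mm over their backs; the gripper's body (76 mm by 85 mm) begins 54 mm behind the grasp point. The pads swing forward as they close: fully open they stand 13 mm farther back than shut.
Start: joints at [-1.157, 0.507, -0.238, 1.5, 0.126, 1.149, -0.155], TCP at [0.189, 0.596, 0.231] pointing down, gripper open.
Joint ranges: [-3.08, 3.08], [-0.24, 2.05], [-1.43, 1.35], [0, 2.5], [-1.52, 4.66], [0.17, 1.96], [-2.89, 2.89]. Speed limits (rad/s): [2.39, 2.39, 3.14, 3.14, 3.14, 3.14, 3.14].

## Interface

Orientations are given as a unit quaternion [w, x, y, z].
In Python, from station import ctrl, get_state, vision, ticket, models gives the robot as it stands. Calls block until the motion is done:
- ctrl.movep(position, orientation): joint-space move of the TCP to a pose.
- ctrl.movel(position, frame=None, max_speed=0.15): straight line of the TCP; frame=None keeps the orientation; max_speed is the mean speed in m/s.
- ctrl.set_joints(angles): joint-space move.
- ctrl.ungrasp() and ctrl.close_gripper(force=None): open the fingers fully, or close them until they stop; force is the grip in N (None keeps the last).
- ctrl.pause(seconds).
- ctrl.ik(position, orientation): joint angles nearest the present ones, or None.
- get_state(): the state.
- vision.grab_frame(name): name is "scene" or "top" or "wrist"; returns (picture, depth): 384x512x3 uint8, blue, green, red; 384x512 float32, m along the optical axis (not along the pixel's ray), 0 where there is no reading.
- vision.camera_info(name): a dict with "mtx" (3x3 intrinsics, pixels), "dist_coeffs" ([k1, k2, p1, p2, k3] as OpenCV has them; the pictures are not rectified), "R" (3x3) and "t" (3): a world point X has camera coordinates R X + t; the wrist camera has in their place "hand_eye" (4x4, takes a point from camera to tool coordinates, whose origin is the TCP and whose axes are the flange's). Camera axes: x right, y down, z forward; pixel columns grow to the right and rows downward; lengths in m; the calibration is good to about 2 mm. A picture is of the moment at which its call begins: read the wrist's pose just before it. camera_info takes no time and is no camera call.
A pose or a line that the arm cannot do raises ctrl.Unreachable and nothing moves.
- ticket.close_job(): hands the job in; it is judged then, once.
Trained networks look in the newest picture that a camera, given by its name, has taken for a name from the list of things; names that differ only in an ending like _2 or _b are one class to them, and where a whole thing is asked for, a point or a joint stands for the part that bears it (a point fixed in the world has none). Each returns a list of dicts, best first, with "p" (0 to 1); they miss things now and then, are a little off and sometimes report something else, mostly with a low value. They report only what shows in the picture. A call takes as long as a camera call. They do not tell look-alikes from the thing itself.
- models.recognise(camera, target): "point" ([column, row] in pixels, amid what is visible of it).
- models.masks_of(camera, target): "mask" (384x512 bool, what is visible of it) and "point" ([column, row] in pixels, amid what is visible of it).
The state is a dict: "time": time; "qpos": joint angles; "qd": joint speeds; "tau": joint torques, N m; "tcp_pos": TCP position; "eef_rot": TCP orientation; "contact_force": force on the tool from outside, world axes, zero at the start; "wrist_torque": the same for the moment, N m; "width": finger opening in m; "gripper_force": force on a finger pad.
Only numpy, scipy, OpenCV 4.12 (cv2) and the standard library are available. Lean on these libraries where they do the work, as an engineer would, in place of code of your own. Each camera call takes 0.05 s, during which the arm holds its last target. There are 200 camera calls.

## Working session

There is one attempt and no reset: what is moved stays moved. The work goes in short steps, each a Python script; the robot and the scene stay as the last script left them, time stands still between calls to the robot, and variables do not carry over. Pictures are saved under pics/ and viewed, at most 10 in all, crops included, and the job is handed in when it is done.

```bash
mkdir -p pics; ls; python3 - <<'E'
from station import ctrl, get_state, vision, models
import cv2, numpy as np
ims={}
for c in ("top","scene"):
    im,d=vision.grab_frame(c); np.savez("/tmp/%s.npz"%c,im=im,d=d); ims[c]=im
    i=vision.camera_info(c); print(c,np.round(i["mtx"],1).tolist(),i["dist_coeffs"],np.round(i["R"],3).tolist(),i["t"])
    for n in ["cassette_green","filter_amber","clamp","lever","lever_handle","rack","probe_stand","media_bottle","cassette_blue"]:
        print(n,[(np.round(r["point"]).tolist(),round(r["p"],2)) for r in models.recognise(c,n)][:6])
cv2.imwrite("pics/a.png",cv2.resize(ims["top"],(800,600)))
cv2.imwrite("pics/b.png",cv2.resize(ims["scene"],(800,600)))
print(ctrl.pinch_z,get_state())
E
```

```text
pics
top [[408.4, 0.0, 257.5], [0.0, 408.4, 193.7], [0.0, 0.0, 1.0]] [0.04420596 0.         0.         0.         0.        ] [[0.025, -1.0, 0.005], [-0.991, -0.026, -0.13], [0.13, -0.002, -0.991]] [0.00691048 0.54231529 1.35728061]
cassette_green [([194.0, 219.0], 0.66)]
filter_amber [([357.0, 265.0], 0.79), ([329.0, 203.0], 0.54)]
clamp [([260.0, 176.0], 0.97), ([318.0, 151.0], 0.19)]
lever [([263.0, 195.0], 0.59), ([193.0, 222.0], 0.4)]
lever_handle [([261.0, 198.0], 0.52)]
rack [([345.0, 202.0], 0.91), ([355.0, 216.0], 0.21)]
probe_stand [([307.0, 176.0], 0.6)]
media_bottle [([316.0, 152.0], 0.76)]
cassette_blue [([148.0, 210.0], 0.51)]
scene [[373.1, 0.0, 254.9], [0.0, 373.1, 195.6], [0.0, 0.0, 1.0]] [-0.02652229  0.          0.          0.          0.        ] [[0.156, 0.988, 0.013], [0.772, -0.114, -0.625], [-0.616, 0.108, -0.781]] [-0.09403359 -0.34004892  1.37117437]
cassette_green []
filter_amber [([134.0, 172.0], 0.68), ([167.0, 201.0], 0.62)]
clamp [([258.0, 236.0], 0.56)]
lever [([253.0, 209.0], 0.59)]
lever_handle [([253.0, 204.0], 0.51)]
rack [([146.0, 225.0], 0.73), (
[... 223 characters left out ...]
 1.0, 'qpos': array([-1.15751411,  0.50750647, -0.23759092,  1.50018905,  0.12569565,
        1.14888134, -0.15481035]), 'qd': array([-0.00064378, -0.00177428,  0.00081554, -0.00057122,  0.00183361,
        0.00087349,  0.00059402]), 'tau': array([ 1.14092054e-03, -6.20370340e+01, -2.18447730e+00, -2.49963588e+01,
        1.37991970e-02,  2.36091517e-03, -3.90637666e-06]), 'tcp_pos': array([0.18936792, 0.59562253, 0.23127442]), 'eef_rot': array([-7.46767512e-06,  1.53306668e-01,  9.88178661e-01, -2.70682822e-06]), 'contact_force': array([-0.29458991, -0.28805406, -0.75234097]), 'wrist_torque': array([ 0.02323001, -0.00785757, -0.02504447]), 'gripper_force': 0.0, 'width': 0.08549837271216552}
```

View pics/a.png

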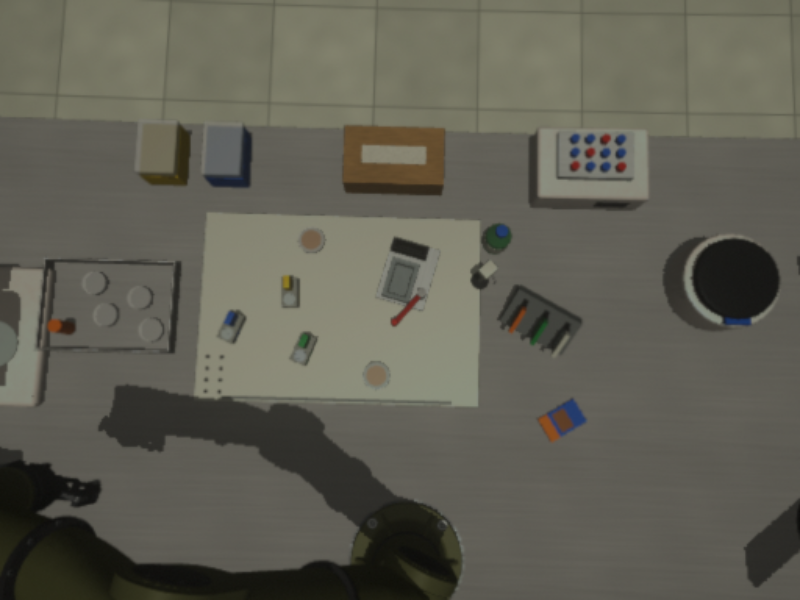

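View pics/b.png

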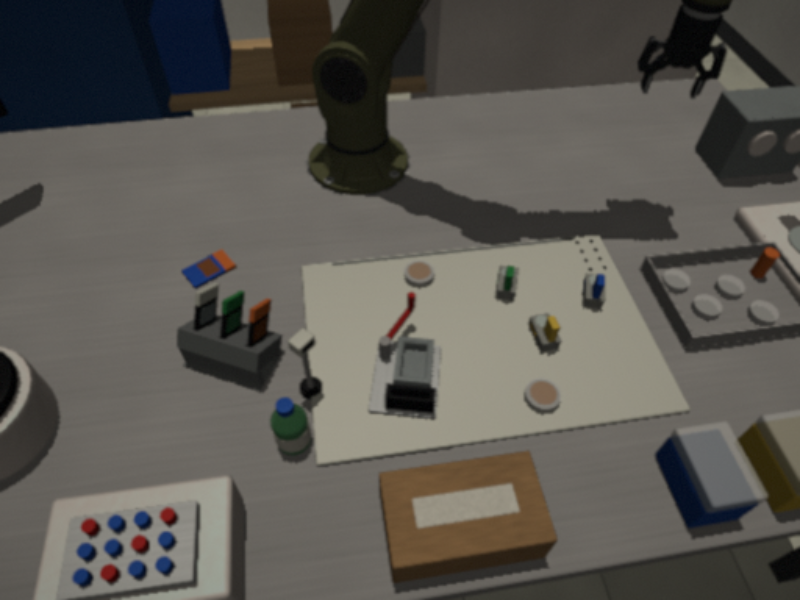

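The top view shows two orange-topped filters: the one standing in the rack at (331,205) and a blue plate with an orange band lying on the bench at (357,265). The rack one is meant; the blue look-alike isn't. The cassettes are green (194,222), yellow (185,187) and blue (148,210). The lever is about 1.1 rad open, with the clamp's slot pointing away from the robot.

```bash
cat > h.py <<'E'
from station import ctrl, get_state, vision, models, ticket
import cv2, numpy as np
from scipy.spatial.transform import Rotation as Rn
def R2q(R): return Rn.from_matrix(R).as_quat(scalar_first=True)
def q2R(q): return Rn.from_quat(q,scalar_first=True).as_matrix()
def campose(c,st=None):
    i=vision.camera_info(c)
    if c!="wrist": R=np.array(i["R"]); return i,R.T,-R.T@np.array(i["t"])
    he=np.array(i["hand_eye"]); R=q2R(st["eef_rot"]); return i,R@he[:3,:3],R@he[:3,3]+st["tcp_pos"]
def cloud(c,d,st=None):
    "world xyz for each pixel, nan where no depth"
    i,R,t=campose(c,st); h,w=d.shape
    u,v=np.meshgrid(np.arange(w),np.arange(h)); p=np.stack([u,v],-1).reshape(-1,1,2).astype(float)
    n=cv2.undistortPoints(p,np.array(i["mtx"]),np.array(i["dist_coeffs"])).reshape(-1,2)
    z=np.where(d.ravel()>0,d.ravel(),np.nan)[:,None]
    return (np.c_[n,np.ones(len(n))]*z@R.T+t).reshape(h,w,3)
def down(yaw):
    "tool z down, tool y at world angle yaw+90deg"
    return np.array([[-np.cos(yaw),-np.sin(yaw),0],[-np.sin(yaw),np.cos(yaw),0],[0,0,-1.]])
def look(target,R,s):
    he=np.array(vision.camera_info("wrist")["hand_eye"])
    ctrl.movep(np.array(target)-R@(he[:3,3]+s*he[:3,2]),R2q(R))
def snap(name,crop=None):
    st=get_state(); im,d=vision.grab_frame("wrist"); X=cloud("wrist",d,st)
    np.savez("/tmp/%s.npz"%name,im=im,d=d,X=X); return im,X
E
python3 - <<'E'
from h import *
print(np.round(vision.camera_info("wrist")["hand_eye"],4).tolist(),np.round(vision.camera_info("wrist")["mtx"],1).tolist())
z=np.load("/tmp/top.npz"); X=cloud("top",z["d"])
P={n:X[v-1:v+2,u-1:u+2].reshape(-1,3) for n,(u,v) in dict(cas=(194,222),clamp=(258,181),amber=(331,205),rack=(345,205),probe=(312,171),handle=(252,206)).items()}
for n in P: P[n]=np.nanmedian(P[n],0); print(n,P[n].round(3))
R=down(-.3)
for n,s in (("cas",.28),("clamp",.3)):
    look([*P[n][:2],.04],R,s); im,_=snap(n); print(get_state()["time"],get_state()["tcp_pos"].round(3))
    r=models.recognise("wrist","cassette_green" if n=="cas" else "clamp"); print([(np.round(a["point"]),a["p"]) for a in r])
    cv2.imwrite("pics/w_%s.png"%n,im)
a=np.load("/tmp/cas.npz")["im"]; b=np.load("/tmp/clamp.npz")["im"]
cv2.imwrite("pics/c.png",cv2.resize(np.hstack([a,b]),(800,300)))
E
```

```text
[[0.0005, -0.9469, -0.3216, 0.0823], [1.0, 0.0002, 0.0012, -0.0013], [-0.0011, -0.3216, 0.9469, -0.1425], [0.0, 0.0, 0.0, 1.0]] [[290.8, 0.0, 255.5], [0.0, 290.8, 194.2], [0.0, 0.0, 1.0]]
cas [0.439 0.229 0.053]
clamp [0.588 0.02  0.022]
amber [ 0.501 -0.215  0.117]
rack [ 0.507 -0.268  0.075]
probe [ 0.604 -0.149  0.15 ]
handle [0.494 0.038 0.092]
2.675 [0.432 0.234 0.163]
[(array([257., 192.]), 0.8), (array([ 90., 304.]), 0.54)]
3.7667 [0.574 0.028 0.181]
[(array([251., 200.]), 0.73), (array([425.,   4.]), 0.49)]
```

View pics/c.png

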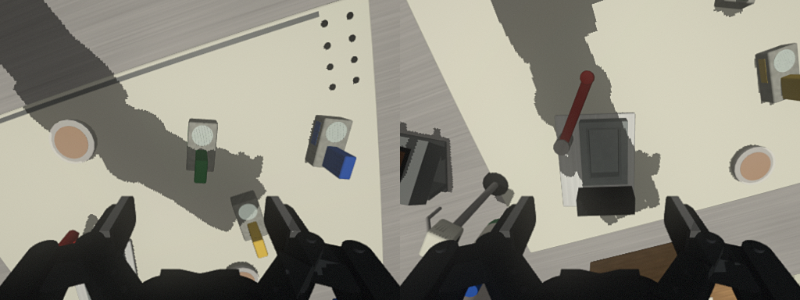

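Left is the green cassette, tab pointing away from the robot, at about (257,192). Right is the clamp, pocket near (257,195), holder at the bottom and lever open to the upper left. Next I fit the poses from the clouds.

```bash
cat > fit.py <<'E'
from h import *
def rect(P,res=0.0005):
    c,wh,a=cv2.minAreaRect((P[:,:2]*1000).astype(np.float32)); return np.round(c,1),np.round(wh,1),round(a,1)
def band(X,c,r,lo,hi,opn=1):
    m=(np.hypot(X[...,0]-c[0],X[...,1]-c[1])<r)&(X[...,2]>lo)&(X[...,2]<hi)
    n,l,s,_=cv2.connectedComponentsWithStats(m.astype(np.uint8))
    return (l==1+np.argmax(s[1:,4])) if n>1 else m
E
python3 - <<'E'
from fit import *
X=np.load("/tmp/cas.npz")["X"]; c=(.439,.229)
print("platform z",np.nanmedian(X[150:250,330:370,2]), np.nanmedian(X[225:250,150:200,2]))
for lo,hi in ((.030,.042),(.071,.082),(.03,.085)):
    m=band(X,c,.07,lo,hi); P=X[m]; print("cas",lo,m.sum(),rect(P),np.median(P,0).round(4),P[:,2].std().round(4))
X=np.load("/tmp/clamp.npz")["X"]; c=(.588,.02)
for lo,hi in ((.037,.047),(.049,.06),(.027,.037),(.0145,.022)):
    m=band(X,c,.13,lo,hi); P=X[m]; print("clamp",lo,m.sum(),rect(P),np.median(P,0).round(4))
m=band(X,(.5,.04),.05,.085,.1); P=X[m]; print("handle",m.sum(),rect(P),np.median(P,0).round(4))
m=band(X,(.52,.02),.1,.053,.065); P=X[m]; print("arm",m.sum(),rect(P),np.median(P,0).round(4))
E
```

```text
platform z 0.010072999188524223 0.009874507093712598
cas 0.03 1907 (array([436.1, 234.1]), array([36., 64.]), 69.3) [0.4288 0.2375 0.036 ] 0.001
cas 0.071 481 (array([450.8, 228.5]), array([13.9, 27.7]), 69.2) [0.4498 0.2287 0.0747] 0.0009
cas 0.03 2550 (array([436.1, 234.1]), array([36., 64.]), 69.3) [0.4366 0.234  0.0363] 0.0155
clamp 0.037 2683 (array([592.9,  26.8]), array([62.1, 88.9]), 74.9) [0.5885 0.0272 0.0417]
clamp 0.049 1311 (array([662. ,   8.1]), array([80.1, 27.3]), 74.6) [0.6621 0.0084 0.0535]
clamp 0.027 305 (array([649.8,  11.5]), array([79.9,  1.7]), 75.0) [0.6498 0.0114 0.0321]
clamp 0.0145 3542 (array([610. ,  10.7]), array([110.3, 142.2]), 75.0) [ 0.6065 -0.0108  0.0179]
handle 270 (array([493.9,  37.7]), array([13.1, 13.1]), 73.3) [0.4941 0.0378 0.0921]
arm 1379 (array([532.8,   3.3]), array([19.7, 92.7]), 52.9) [0.5356 0.0032 0.0585]
```

```bash
cat >> fit.py <<'E'
YC=np.radians(-15); CX=np.array([np.cos(YC),np.sin(YC),0]); CY=np.array([-np.sin(YC),np.cos(YC),0])
O=np.array([.5926,.0268,.010])
def C(x,y,z): return O+CX*x+CY*y+np.array([0,0,z])
def S(tag=""):
    s=get_state(); print(tag,round(s["time"],2),s["tcp_pos"].round(4),"F",s["contact_force"].round(1),"w",round(s["width"],4),"g",round(s["gripper_force"],1)); return s
E
python3 - <<'E'
from fit import *
R=down(np.radians(-20.7)); p=np.array([.4510,.2285,.041]); q=R2q(R)
ctrl.movep(p+[0,0,.09],q); ctrl.movel(p,max_speed=.15); S("at")
ctrl.close_gripper(40); S("closed")
ctrl.movel(p+[0,0,.12],max_speed=.2); s=S("up")
qc=R2q(down(YC)); t=C(16e-3,0,0)
ctrl.movep([*t[:2],.16],qc); ctrl.movel([*t[:2],.085],max_speed=.12); s0=S("above")
im,X=snap("held"); cv2.imwrite("pics/held.png",im)
z=.085
while z>.0530:
    z=max(z-.004,.0528); ctrl.movel([*t[:2],z],max_speed=.05); s=get_state(); f=s["contact_force"]-s0["contact_force"]
    print(round(z,4),s["tcp_pos"].round(4),f.round(1))
    if np.abs(f).max()>12: break
E
```

```text
at 5.53 [0.4518 0.2282 0.0415] F [-0.3 -0.5 -0.3] w 0.0853 g 0.0
closed 6.17 [0.4511 0.2286 0.0411] F [-0.4 -0.2  2.8] w 0.0134 g 45.2
up 6.92 [0.4504 0.2281 0.1601] F [-1.1  0.1 -1.4] w 0.0132 g 44.7
above 8.72 [0.6084 0.0232 0.0856] F [ 0.  -0.3 -1.6] w 0.0135 g 44.7
0.081 [0.6081 0.0227 0.0812] [ 0.6  0.4 -0.5]
0.077 [0.6078 0.0226 0.0767] [0.2 1.  0.1]
0.073 [0.6078 0.0227 0.0726] [0.7 0.6 0.6]
0.069 [0.6078 0.0226 0.0687] [-0.3 -0.2  0.3]
0.065 [0.6078 0.0227 0.0647] [-0.6  0.8  0.2]
0.061 [0.6078 0.0226 0.0607] [-0.3  0.5  0.3]
0.057 [0.6079 0.0227 0.0567] [0.5 0.6 0.8]
0.053 [0.6085 0.0228 0.0531] [0.5 0.6 1.1]
```

View pics/held.png

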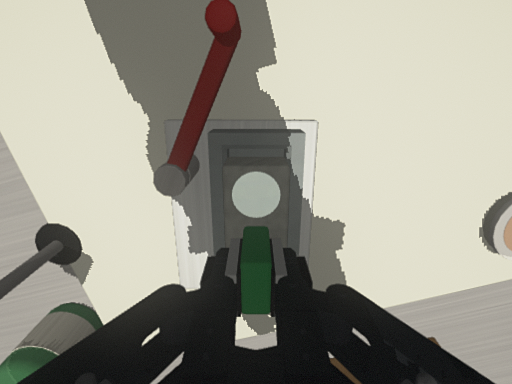

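The cassette is held square over the pocket, with its tab between the fingers at about (256,270). The lever handle is at (222,15), well clear. I'll lower until there is contact, release and verify.

```bash
python3 - <<'E'
from fit import *
t=C(16e-3,0,0); s0=get_state()
for z in (.052,.051,.050):
    ctrl.movel([*t[:2],z],max_speed=.03); s=get_state(); f=s["contact_force"]-s0["contact_force"]; print(z,s["tcp_pos"].round(4),f.round(1))
    if f[2]>6: break
ctrl.ungrasp(); ctrl.movel([*t[:2],.17],max_speed=.2); S("rel")
im,X=snap("seat"); cv2.imwrite("pics/seat.png",im)
# handle, block top, tab in clamp coordinates
for n,c,r,lo,hi in (("block",C(-10e-3,0,0),.035,.043,.056),("tab",C(16e-3,0,0),.03,.083,.1),("handle",(.494,.038),.03,.085,.1)):
    m=band(X,c,r,lo,hi); P=X[m]-O; print(n,m.sum(),(np.c_[P@CX,P@CY,P[:,2]]*1e3).mean(0).round(1),rect(X[m]),(np.percentile(P[:,2],[5,50,95])*1e3).round(1))
E
```

```text
0.052 [0.6085 0.0228 0.0531] [-1.7  0.8  8.3]
rel 12.45 [0.6074 0.0226 0.1691] F [ 0.6  0.1 -0.7] w 0.0854 g 0.0
block 1919 [-8.8 -0.7 38. ] (array([588.7,  27. ]), array([36. , 55.5]), 75.3) [36.5 38.  39.3]
tab 546 [15.5 -0.9 76.6] (array([607.9,  21.7]), array([13.5, 27.8]), 75.4) [75.1 76.7 77.8]
handle 361 [-97.4 -15.   82. ] (array([494.3,  37.5]), array([13.8, 13.3]), 0.4) [80.1 82.1 83.4]
```

Fully seated: block top is 38.0 mm above the clamp's origin. Now the lever.

```bash
python3 - <<'E'
from fit import *
piv=C(-.018,-.052,0)
def pose(th,z=.062):
    a=np.radians(75)+th; p=piv+.088*np.array([np.cos(a),np.sin(a),0]); return np.array([*p[:2],z]),R2q(down(a-np.pi))
ths=np.linspace(1.135,-.01,10)
print(np.round([ctrl.ik(*pose(t)) for t in (1.135,.5,-.01)],2).tolist())
p,q=pose(ths[0]); ctrl.movep(p+[0,0,.06],q); ctrl.movel(p,max_speed=.15); S("at")
ctrl.close_gripper(30); s0=S("closed")
for t in ths[1:]:
    p,q=pose(t); ctrl.movel(p,q,max_speed=.12); s=get_state(); f=s["contact_force"]-s0["contact_force"]; print(round(t,2),s["tcp_pos"].round(4),f.round(1))
    if np.linalg.norm(f)>30: print("STOP"); break
S("end")
E
```

```text
[[-0.12, 0.53, -0.0, 2.05, 0.0, 0.57, 0.75], [-0.27, 0.59, 0.15, 1.92, -0.14, 0.64, 0.21], [-0.33, 0.65, 0.29, 1.81, -0.26, 0.72, -0.17]]
at 13.62 [0.4951 0.0376 0.062 ] F [0.4 0.  0.2] w 0.0858 g 0.0
closed 14.27 [0.4944 0.0378 0.0623] F [-0.6 -0.5  4.8] w 0.0129 g 29.8
1.01 [0.5024 0.0462 0.0622] [0.4 1.3 1.7]
0.88 [0.5108 0.0531 0.0622] [-0.7  1.3  1.7]
0.75 [0.5201 0.0589 0.0622] [0.  2.5 3.1]
0.63 [0.5302 0.0636 0.0622] [0.1 2.9 2.3]
0.5 [0.5409 0.0669 0.0622] [-0.1  3.3  3. ]
0.37 [0.5519 0.0688 0.0622] [-0.1  3.   3.6]
0.24 [0.5632 0.0693 0.0623] [-0.6  3.7  2.5]
0.12 [0.5744 0.0684 0.0623] [1.2 4.3 3.4]
-0.01 [0.5842 0.0664 0.0622] [-2.5  4.5  4.8]
end 16.74 [0.5842 0.0664 0.0622] F [-3.   4.   9.6] w 0.0128 g 30.8
```

```bash
python3 - <<'E'
from fit import *
piv=C(-.018,-.052,0)
a=np.radians(75)-.045; p=piv+.088*np.array([np.cos(a),np.sin(a),0]); p[2]=.062
ctrl.movel(p,R2q(down(a-np.pi)),max_speed=.05); S("push")
ctrl.ungrasp(); ctrl.movel(p+[0,0,.11],max_speed=.25)
im,X=snap("lev")
m=band(X,(.5845,.066),.03,.085,.1); h=(X[m].mean(0)-piv); print("handle",m.sum(),rect(X[m]),"theta",np.arctan2(h[1],h[0])-np.radians(75))
look([.507,-.25,.08],down(np.radians(-25)),.31); S()
im2,_=snap("rack"); print([(np.round(r["point"]),round(r["p"],2)) for r in models.recognise("wrist","filter_amber")])
cv2.imwrite("pics/d.png",cv2.resize(np.hstack([im,im2]),(800,300)))
E
```

```text
push 16.99 [0.5843 0.0663 0.062 ] F [-10.    5.7  15.1] w 0.0134 g 31.7
handle 238 (array([584.6,  66.5]), array([13.3, 12.9]), 28.8) theta -0.0021782679756541246
 19.92 [ 0.4908 -0.2422  0.2306] F [-0.3 -0.1 -1.1] w 0.0855 g 0.0
[(array([284., 192.]), 0.8)]
```

View pics/d.png

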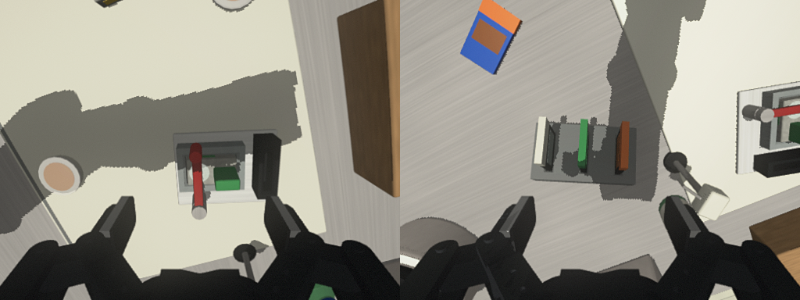

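Left: the lever is shut across the cassette, beside the green tab (theta ≈ 0). Right: the rack holds white, green and orange filters, with amber standing at crop (622,145), or (284,192) in the full frame; the blue look-alike lies flat at upper left.

```bash
python3 - <<'E'
from fit import *
z=np.load("/tmp/rack.npz"); X=z["X"]; im=z["im"]
# slope plane by RANSAC-ish: points around the rack
P=X[150:240,165:310].reshape(-1,3); P=P[P[:,2]>.02]; rng=np.random.default_rng(0); best=None
for _ in range(600):
    a,b,c=P[rng.choice(len(P),3,replace=False)]; n=np.cross(b-a,c-a); l=np.linalg.norm(n)
    if l<1e-6: continue
    n/=l; n*=np.sign(n[2])
    if abs(np.degrees(np.arccos(n[2]))-30)>5: continue
    k=np.abs((P-a)@n)<.0015
    if best is None or k.sum()>best.sum(): best=k
Q=P[best]; c0=Q.mean(0); n=np.linalg.svd(Q-c0,full_matrices=False)[2][2]; n*=np.sign(n[2])
print("n",n.round(4),"tilt",np.degrees(np.arccos(n[2])),"yaw",np.degrees(np.arctan2(-n[1],-n[0])),best.sum(),"res",((Q-c0)@n).std())
ya=np.arctan2(-n[1],-n[0]); ey=np.array([-np.sin(ya),np.cos(ya),0]); ex=np.cross(ey,n)
V=(X-c0); A=np.stack([V@ex,V@ey,V@n],-1)*1e3
sl=A[:,:,:][(np.abs(A[...,2])<1.5)&(np.hypot(A[...,0],A[...,1])<100)]
c,wh,ang=cv2.minAreaRect(sl[:,:2].astype(np.float32)); print("slope rect in (ex,ey)",c,wh,ang)
hsv=cv2.cvtColor(im,cv2.COLOR_BGR2HSV); reg=np.zeros(im.shape[:2],bool); reg[150:235,265:310]=1
m=reg&(A[...,2]>30)&(A[...,2]<75)&((hsv[...,0]<20)&(hsv[...,1]>120))
B=A[m]; print("orange",m.sum(),np.percentile(B,[1,5,50,95,99],axis=0).round(1).tolist())
T=B[B[:,2]>62.5]; print("topface",len(T),cv2.minAreaRect(T[:,:2].astype(np.float32)),np.percentile(T,[2,50,98],axis=0).round(1).tolist())
for lo,hi in ((45,50),(50,55),(55,60),(60,68)):
    b=B[(B[:,2]>lo)&(B[:,2]<hi)]; print(lo,len(b),b.min(0).round(1),b.max(0).round(1))
np.savez("/tmp/rackfit.npz",c0=c0,ex=ex,ey=ey,n=n)
print("c0",c0.round(4),"ex",ex.round(3),"ey",ey.round(3))
E
```

```text
n [-0.4416  0.236   0.8656] tilt 30.04339826426117 yaw -28.1199143707543 6284 res 0.0006487592263090682
slope rect in (ex,ey) (-4.444557189941406, -3.9478607177734375) (150.85726928710938, 84.47563934326172) 89.96771240234375
orange 754 [[-31.9, 41.7, 32.6], [-29.1, 41.8, 36.8], [-2.1, 44.6, 65.1], [22.9, 49.7, 66.3], [24.0, 50.2, 66.9]]
topface 573 ((-4.476566314697266, 46.093177795410156), (8.726292610168457, 56.94685363769531), 89.88865661621094) [[-31.5, 41.8, 63.4], [-3.0, 45.9, 65.4], [23.2, 50.1, 66.8]]
45 30 [-16.5  41.7  45.1] [24.1 46.4 49.6]
50 42 [-30.4  41.7  50. ] [24.  49.  54.8]
55 42 [-31.2  41.7  55. ] [24.  49.8 59.9]
60 589 [-33.   41.7  60.2] [24.  50.4 67.3]
c0 [ 0.5091 -0.2719  0.0623] ex [ 0.763 -0.408  0.501] ey [0.471 0.882 0.   ]
```

```bash
python3 - <<'E'
from fit import *
z=np.load("/tmp/rackfit.npz"); c0,ex,ey,n=(z[k] for k in("c0","ex","ey","n"))
R=np.c_[np.cross(-ex,-n),-ex,-n]; q=R2q(R)
P=lambda k:c0-.0044*ex+.0460*ey+k*n
qf=R2q(down(YC)); s=C(.072,0,0)
for p,qq in ((P(.032),q),(P(.14),q),([*s[:2],.25],qf),([*s[:2],.08],qf)):
    j=ctrl.ik(p,qq); print(None if j is None else np.round(j,2))
ctrl.movep(P(.12),q); ctrl.movel(P(.032),max_speed=.12); ctrl.pause(.2); S("at"); print(P(.032).round(4))
ctrl.close_gripper(60); S("closed")
im,X=snap("grip"); cv2.imwrite("pics/grip.png",im)
E
```

```text
[ 1.07  0.74 -1.23  2.35  1.75  0.87  1.26]
[ 0.47  0.2  -0.24  2.35  1.15  0.18  1.81]
[-0.04  0.55 -0.01  1.36  0.01  1.23  1.25]
[-0.04  0.7  -0.02  1.58  0.02  0.87  1.24]
at 22.73 [ 0.5134 -0.2219  0.0883] F [0.  0.1 0.1] w 0.0857 g 0.0
[ 0.5133 -0.2219  0.0878]
closed 23.12 [ 0.5132 -0.2218  0.0882] F [-3.2  1.7  6.4] w 0.0548 g 61.7
```

View pics/grip.png

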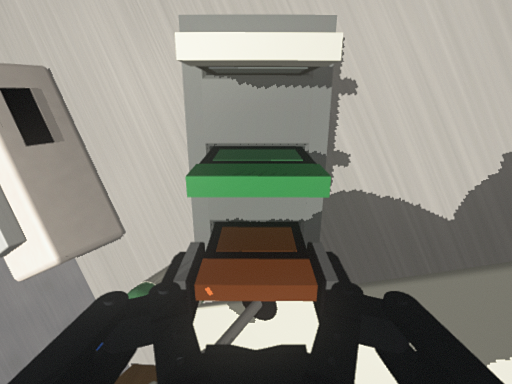

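The gripper holds the orange-topped filter by its edges at about (256,278). The green and white neighbours at (258,180) and (258,48) are untouched. Now I pull it out, carry it over and measure how it sits in the hand.

```bash
python3 - <<'E'
from fit import *
z=np.load("/tmp/rackfit.npz"); c0,ex,ey,n=(z[k] for k in("c0","ex","ey","n"))
P=lambda k:c0-.0044*ex+.0460*ey+k*n
ctrl.movel(P(.095),max_speed=.1); S("out")
p=P(.095); p[2]=.29; ctrl.movel(p,max_speed=.2); S("up")
qf=R2q(down(YC)); s=C(.072,0,0)
ctrl.movep([*s[:2],.25],qf); ctrl.movel([*s[:2],.150],max_speed=.15); ctrl.pause(.2); st=S("above")
im,X=snap("hf"); cv2.imwrite("pics/hf.png",im)
T=(X-st["tcp_pos"])@q2R(st["eef_rot"])*1e3   # tool coordinates, mm
hsv=cv2.cvtColor(im,cv2.COLOR_BGR2HSV)
m=(hsv[...,0]<20)&(hsv[...,1]>110)&(np.abs(T[...,1])<32)&(np.abs(T[...,0])<25)&(np.abs(T[...,2])<60)
B=T[m]; print(m.sum(),np.percentile(B,[1,50,99],axis=0).round(1).tolist())
t=B[B[:,2]<B[:,2].min()+4]; print("top",len(t),cv2.minAreaRect(t[:,:2].astype(np.float32)),np.median(t,0).round(1))
f=B[B[:,2]>np.median(t[:,2])+4]; A=np.c_[f[:,1:],np.ones(len(f))]; k=np.linalg.lstsq(A,f[:,0],rcond=None)[0]
print("face",len(f),"x = %.3f y + %.3f z + %.2f"%tuple(k),"std",(A@k-f[:,0]).std())
# holder & slot seen
m=band(X,s,.06,.049,.060); print("holder",m.sum(),rect(X[m]))
E
```

```text
out 23.95 [ 0.4856 -0.207   0.1425] F [ 0.1  0.3 -1.4] w 0.0548 g 63.2
up 26.24 [ 0.4854 -0.207   0.2897] F [-0.3 -0.4  0. ] w 0.0545 g 63.2
above 28.73 [0.6627 0.0083 0.1511] F [ 0.5  0.6 -0.6] w 0.0546 g 63.2
6864 [[-5.4, -28.0, -34.1], [2.6, -0.8, -23.1], [3.6, 25.8, 26.2]]
top 2332 ((-1.004502296447754, -1.0747661590576172), (11.318825721740723, 55.32328796386719), 1.3404693603515625) [ -0.4  -0.5 -33. ]
face 4257 x = -0.001 y + 0.000 z + 2.71 std 0.45691186685179763
holder 1981 (array([662.1,   8. ]), array([80.1, 26.6]), 74.9)
```

View pics/hf.png

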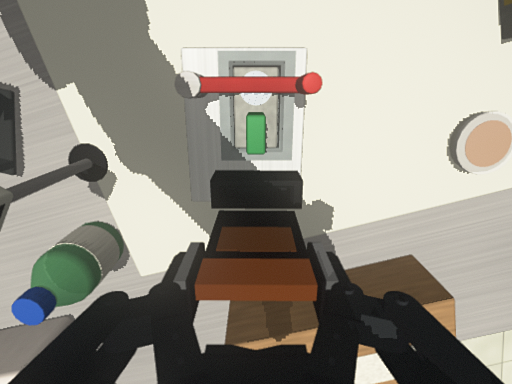

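The filter hangs square, held at (256,278), with the holder ahead at (256,190); the face is flat to the hand within 0.001 rad. Relative to the slot in the same camera it sits about 1.1 mm to +x and 1.0 mm to -y, so I correct that and go down watching the force.

```bash
python3 - <<'E'
from fit import *
s=C(.072,0,0)-.0013*CX+.0010*CY
ctrl.movel([*s[:2],.116],max_speed=.1); ctrl.pause(.2); s0=S("pre"); z=.116
while z>.0795:
    z-=.003 if z>.084 else .001
    ctrl.movel([*s[:2],z],max_speed=.05); st=get_state(); f=st["contact_force"]-s0["contact_force"]; print(round(z,4),st["tcp_pos"].round(4),f.round(1))
    if f[2]>10 or np.abs(f[:2]).max()>12: break
S("end")
E
```

```text
pre 29.48 [0.6616 0.0096 0.1168] F [-0.1 -0.3 -0.4] w 0.0546 g 63.2
0.113 [0.6611 0.0094 0.1129] [-0.1  0.7 -0. ]
0.11 [0.661  0.0094 0.1097] [-0.2 -0.3 -0.5]
0.107 [0.661  0.0094 0.1067] [-0.8  0.2  0.1]
0.104 [0.661  0.0094 0.1037] [1.2 0.  0.7]
0.101 [0.661  0.0094 0.1008] [-0.6  0.2  0.6]
0.098 [0.661  0.0094 0.0977] [-0.3 -0.3 -0.4]
0.095 [0.661  0.0094 0.0947] [ 0.1  0.1 -0.3]
0.092 [0.661  0.0094 0.0918] [ 0.8  0.4 -0.3]
0.089 [0.661  0.0094 0.0887] [ 0.2 -0.1 -0.1]
0.086 [0.661  0.0094 0.0857] [0.3 0.3 0.4]
0.083 [0.661  0.0094 0.0827] [-0.5  0.9 -0.5]
0.082 [0.6611 0.0094 0.082 ] [-0.7  0.7 -0.2]
0.081 [0.6613 0.0095 0.0811] [ 0.1 -0.2  1.5]
0.08 [0.6615 0.0095 0.081 ] [-0.7  0.2  6.8]
0.079 [0.6617 0.0095 0.081 ] [-1.6 -0.6 13.1]
end 33.23 [0.6617 0.0095 0.081 ] F [-1.7 -0.9 12.7] w 0.0548 g 64.6
```

It touches down at exactly the expected height. Next: release, back off and check everything.

```bash
python3 - <<'E'
from fit import *
s=C(.072,0,0)-.0013*CX+.0010*CY
ctrl.movel([*s[:2],.0808],max_speed=.05); ctrl.ungrasp(); ctrl.movel([*s[:2],.19],max_speed=.2)
look([*C(.02,0,0)[:2],.06],down(YC),.33); ctrl.pause(.2); S()
im,X=snap("fin"); cv2.imwrite("pics/fin.png",im)
for n,c,r,lo,hi in (("filter top",s,.04,.106,.125),("block",C(-5e-3,0,0),.03,.044,.053),("tab",C(16e-3,0,0),.03,.083,.1),("handle",(.5845,.066),.03,.085,.1)):
    m=band(X,c,r,lo,hi); P=X[m]-O; print(n,m.sum(),(np.c_[P@CX,P@CY,P[:,2]]*1e3).mean(0).round(1),rect(X[m]),(np.percentile(P[:,2],[5,50,95])*1e3).round(1))
m=band(X,(.5845,.066),.03,.085,.1);h=X[m].mean(0)-C(-.018,-.052,0);print("theta",np.arctan2(h[1],h[0])-np.radians(75))
E
```

```text
35.23 [0.5894 0.028  0.2286] F [-0.3  0.9 -0.2] w 0.0852 g 0.0
filter top 625 [ 71.    0.7 102.9] (array([662.5,   8.8]), array([56.7,  9.7]), 75.5) [ 97.7 103.8 105.1]
block 621 [ 3.4 -0.5 38. ] (array([599.2,  24.4]), array([35.9, 32.8]), 75.3) [36.6 38.  39.4]
tab 354 [15.5 -0.7 76.6] (array([607.9,  21.9]), array([13.7, 27.2]), 75.1) [74.8 76.7 77.8]
handle 166 [-18.8  35.6  81.7] (array([584.4,  66.1]), array([13.1, 13.2]), 33.1) [77.9 82.1 83.5]
theta 0.008715001045839221
```

View pics/fin.png

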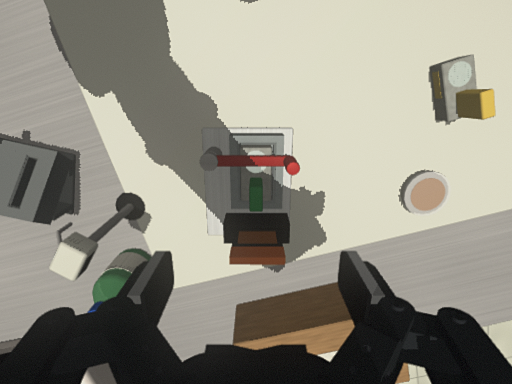

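The filter stands in its slot at (257,248) with its top at 104 mm, so it is fully down. The block top is at 38 mm, and the lever is shut at (250,161). Nothing touches the robot.

```bash
python3 -c "
from station import ticket; print(ticket.close_job())"
```

```text
the job is handed in; nothing more can be done
None
```

The job is handed in at about 35 s: the green cassette is fully home with its tab towards the filter slot, the lever is shut, the amber filter is all the way down in its slot, and I didn't touch the other items.

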